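# Change the tool-tightening fixture over from the small to the large taper

## Robot

A 7-joint arm with a two-finger parallel gripper is mounted at the origin on the work surface; the furniture and walls round the work are solid. World frame = base frame: x ahead of the robot, y to its left, z up, the work surface at z = 0. Lengths are in mm, angles in rad, forces in N, time in s.
With the tool pointing down it reaches from about 400 to 875 mm from the base axis. Payload 19.3 kg.
Tool frame: the origin (TCP) lies midway between the tips of the shut fingers; the grasp point (between the pads) lies 19 mm behind it; z points along the fingers, y is the line along which they close (so a half turn about z gives the same grasp; the last joint's range is limited). The gripper opens to 85 mm and grips with 20 to 120 N. Pads are 22 mm wide; open, the fingers measure 114 mm over their backs; the gripper's body (76 mm by 85 mm) begins 54 mm behind the grasp point. The pads swing forward as they close: fully open they stand 13 mm farther back than shut.
Start: joints at [-1.222, 0.521, -0.036, 1.599, 0.021, 1.021, -0.113], TCP at [254.182, 570.969, 231.291] pointing down, gripper open.
Joint ranges: [-2.91, 2.91], [-0.3, 2.13], [-1.5, 1.42], [0.17, 2.43], [-1.26, 4.41], [0.16, 1.93], [-2.52, 2.52]. Speed limits (rad/s): [1.89, 1.89, 2.39, 2.39, 3.01, 3.01, 3.01].

## Interface

Orientations are given as a unit quaternion [x, y, z, w].
In Python, from workcell import env gives the robot as it stands.
- The arm moves only by the tool move_arm, never from a script. Its argument "motion" is text: rows parted by semicolons, each of 7 numbers parted by spaces: the finger opening in mm, from 0 to 85.4, then the shift along the tool's x, y, z scaled (see below), then the turn, a rotation vector about the tool's x, y, z scaled (see below). In form: fingers x y z rx ry rz; .... A call has exactly 5 rows; each row is the pose to reach, as a shift and turn from the pose commanded when the call began, along the tool's axes at that moment; what a row does not reach only later rows make up. The controller multiplies each number of a shift by 800 mm and each number of a turn by 60 degrees. A row lasts 1/8 s, in which the tool goes at most 62.5 mm and 10.7 degrees, less where a joint would pass 70% of its speed; a pose out of reach is approached as far as the arm can. A call with a number of a shift or a turn outside -1 to 1 is refused whole. A call with a gripper value outside its range is refused whole. The fingers move at their own pace and stop on an object; "grip_force" is the grip in N (left out, the last holds). Time passes only in rows, so rows that repeat a pose let the fingers close, or fill a call up. It gives the time, the measured TCP pose, the force, the opening and the grip force at its end, in the units of the state.
- env.get_obs(): the state, without advancing time (a new reading comes with each control period).
- env.read_camera(name): name is "scene" or "top" or "wrist"; returns a dict with "color" (480x640x3 uint8, red, green, blue), "fx", "fy", "cx", "cy" (pixels), "k1" (the pictures are not rectified: a ray, as slopes to the right and down, at radius r is drawn at 1 + k1 r^2 times it, then the intrinsics apply), "position" and "rotation" of the camera in the world; the wrist camera has in their place "T_tool_cam" (4x4, takes a point from camera to tool coordinates, whose origin is the TCP and whose axes are the flange's). Camera axes: x right, y down, z forward; pixel columns grow to the right and rows downward; lengths in mm; the calibration is good to about 2 mm. A picture is of the moment at which its call begins: read the wrist's pose just before it. There is no depth.
- env.close_job(): hands the job in; it is judged then, once.
The state is a dict: "time_s": time; "q": joint angles; "joint_vel": joint speeds; "effort": joint torques, N m; "tool_pos": TCP position; "eef_rot": TCP orientation; "ft_force": force on the tool from outside, world axes, zero at the start; "torque": the same for the moment, N m; "opening": finger opening in mm; "gripper_force": force on a finger pad.
Only numpy, scipy, OpenCV 4.12 (cv2) and the standard library are available. Lean on these libraries where they do the work, as an engineer would, in place of code of your own. Each camera call takes 0.05 s, during which the arm holds its last target. There are 200 camera calls.

## Task

The tightening fixture is still set up for small toolholders: lift the small toolholder out of it into the small socket of the plywood tool stand, and put the reducing sleeve that was under it in an empty large socket of the stand. Then seat the large toolholder with the straight router bit in the bare fixture, upright and fully home in the taper, with its flange slots over the two drive keys. Leave the toolholder with the disc cutter and the other things lying about where they are.

Things in the scene. Friction and masses are not known exactly. Their poses are not given: they have to be found in the camera images.
- fixture: Fixed tightening fixture: round grey cast body with a ground steel face, 86 mm diameter, on a 120 x 120 x 16 mm base plate, flat top face 84 mm above the bench. Origin on its axis at bench level, z up. Two dark drive keys stand on the face at its +y and -y: 15 mm wide along x, bevelled tops, 24.5 to 36 mm from the axis, 10 mm above the face. Smooth 7:24 taper bore, 68 mm deep, not self-holding.
- fixture_seat (a point): Point on the fixture's axis, 87 mm above the bench (3 mm above the top face), where the flange underside of a fully seated large holder or of the sleeve lies; axes as the fixture's. The bore is 44.45 mm wide here.
- stand: Fixed plywood tool stand, 214 x 214 mm, with four black plastic tapered sockets in a square, centres 105 mm apart: one small, three large. Lips 82 mm above the bench. Origin at the centre of its underside. No keys: any yaw of a holder will do.
- pot_small (a point): Axis of the stand's only small socket (lip 50 mm outer diameter), 86 mm above the bench, where the flange underside of a seated small holder lies, 4 mm above the lip. Empty at the start.
- pot_a (a point): Axis of the large socket (lip 62 mm outer diameter) diagonally opposite the small one, 86 mm above the bench, where the flange underside of a seated large holder or sleeve lies, 4 mm above the lip. A large holder stands in it at the start.
- pot_b (a point): Another large socket of the stand, as pot_a. A large holder stands in it at the start.
- pot_c (a point): The third large socket of the stand, as pot_a. Empty at the start.
- small_holder: Small steel toolholder, 0.4 kg, at the start on top of the sleeve in the fixture. Origin on its axis at the flange underside, z up. Below: 7:24 cone 44 mm long, 31.75 mm wide at the flange. Above: flange 50 mm diameter, 12 mm thick; neck; from 24 to 42 mm a dark round nut, 40 mm diameter (grip here); a 10 mm bit up to 64 mm. Its cone slides out freely.
- sleeve: Steel reducing sleeve, 0.4 kg, in the fixture under the small holder. Origin on its axis at its flange underside, z up. Below: outer 7:24 cone 58 mm long. Above: flange 63.5 mm diameter, 16 mm thick, slotted over the fixture's keys at its +y and -y, so grip it along its x. The small holder's flange underside lies 19 mm above this origin.
- large_holder: Large steel toolholder with a straight router bit, 0.56 to 0.84 kg, in a large socket of the stand. Origin on its axis at the flange underside, z up. Below: 7:24 cone 62 mm long. Above: flange 63.5 mm diameter, 14 mm thick, two open slots 18 mm wide at its +y and -y (same after a half turn); neck; from 27 to 48 mm a dark round nut, 50 mm diameter (grip here); a 14 mm bit up to 76 mm.
- disc_holder: Another large toolholder, the same below but with a broad disc cutter of 62 mm diameter, 38 to 50 mm above its origin, and no nut or bit, 58 mm high in all. Stands in a large socket of the stand and stays there. Origin at its flange underside.
- oil_can: Flat oil can, 42 x 70 x 118 mm, standing on the bench; bystander. Origin at the centre of its underside.
Mind the look-alikes: they are no part of the job. What is shaped like the small_holder but purple is not meant.

How it is judged (in metres and radians):
At the end, for the whole second after the job is handed in: Large holder in the fixture, within 3 mm of home height and axis, tilt under 0.04 rad, slots within 0.1 rad of the keys; small holder in the small socket and sleeve in a large socket, upright, within 5 mm of the axis and 6 mm of seated height; all at rest (horizontal distance between large_holder and fixture_seat below 0.003 m and z of large_holder in the frame of fixture_seat below 0.003 m and angle between large_holder's own z axis and vertical below 0.04 rad and angle between the y axis of large_holder and the y axis of fixture_seat, either way round below 0.1 rad and horizontal distance between small_holder and pot_small below 0.005 m and z of small_holder in the frame of pot_small below 0.006 m and angle between each of small_holder, sleeve's own z axis and vertical below 0.08 rad and ((horizontal distance between sleeve and pot_a below 0.005 m and z of sleeve in the frame of pot_a below 0.006 m) or (horizontal distance between sleeve and pot_b below 0.005 m and z of sleeve in the frame of pot_b below 0.006 m) or (horizontal distance between sleeve and pot_c below 0.005 m and z of sleeve in the frame of pot_c below 0.006 m)) and linear speed of each of large_holder, small_holder, sleeve below 0.02 m/s); the robot touches nothing.
It fails at once if the toolholder with the disc cutter is lifted or shifted by more than 15 mm (distance of disc_holder from where it was at the start of the episode above 0.015 m).
It fails at once if the oil can is shifted by more than 30 mm or knocked over (distance of oil_can from where it was at the start of the episode above 0.03 m).
It also fails if it takes over 72 s, if anything falls off the work surface, if the arm or the gripper's body presses on something with over 40 N, if the wrist force passes 120 N, or if a joint passes its speed limit or range.

## Working session

There is one attempt and no reset: what is moved stays moved. The work goes in short steps, Python scripts to look and compute and a tool call to move; the robot and the scene stay as the last step left them, time stands still between calls to the robot, and variables do not carry over. Pictures are saved under pics/ and viewed, at most 11 in all, crops included, and the job is handed in when it is done.

Besides the shell and the picture viewer there is one more tool, called after "Request:" in YAML: its name, and indented under it one key for each argument. move_arm: Moves the arm, as the interface text tells. Its arguments: {"type":"object","properties":{"motion":{"type":"string"},"grip_force":{"type":"number"}},"required":["motion"]}

```bash
ls; mkdir -p pics; python3 - <<'E'
from workcell import env
import cv2,pickle
o=env.get_obs();print(o)
d={}
for n in("scene","top","wrist"):
    c=env.read_camera(n);d[n]=c;print(n,{k:v for k,v in c.items() if k!="color"})
    cv2.imwrite(f"pics/{n}0.png",c["color"][:,:,::-1])
pickle.dump((o,d),open("d0.pkl","wb"))
E
```

```text
pics
{'time_s': 0.0, 'q': array([-1.22219151,  0.52207415, -0.03633219,  1.59999483,  0.02121414,
        1.02107593, -0.11281255]), 'joint_vel': array([ 1.62359757e-04,  6.73839294e-05, -1.21160594e-03,  1.73501123e-03,
        8.62939433e-04,  1.73875212e-03, -3.19164881e-04]), 'effort': array([ 1.77757111e-04, -9.27118635e+01,  1.97966002e+00, -3.69925010e+01,
        1.76648487e-02,  8.18653585e-03, -7.06941364e-05]), 'tool_pos': array([254.06762833, 570.66740211, 230.69292006]), 'eef_rot': array([ 2.07880848e-01,  9.78153982e-01, -5.78433024e-04, -7.60125320e-05]), 'ft_force': array([-0.1584926 ,  1.0499674 , -0.49432924]), 'torque': array([-0.00029916,  0.03460357,  0.01862648]), 'gripper_force': 0.0, 'opening': 85.19496747865288}
scene {'fx': 500.618088133651, 'fy': 500.618088133651, 'cx': 319.5739958575066, 'cy': 241.52093591055765, 'k1': -0.13152249311435632, 'position': array([-129.4077025 ,  895.90180111,  731.22229072]), 'rotation': array([-0.25561742,  0.83435013, -0.46373976,  0.15318302])}
top {'fx': 503.7881899379692, 'fy': 503.7881899379692, 'cx': 314.99543038524945, 'cy': 240.30293228285234, 'k1': 0.03432867458404354, 'position': array([ 270.60944008,   42.22590197, 1137.00565453]), 'rotation': array([ 0.70977516, -0.69823195,  0.06124888, -0.07028477])}
wrist {'fx': 390.03703754730043, 'fy': 390.03703754730043, 'cx': 310.27816837650806, 'cy': 238.6907811345125, 'k1': -0.016872091766215676, 'T_tool_cam': array([[-2.14738242e-04, -9.57961410e-01, -2.86897003e-01,
         7.34768143e+01],
       [ 9.99999794e-01, -3.23798897e-05, -6.40367487e-04,
         9.11070285e-01],
       [ 6.04157648e-04, -2.86897081e-01,  9.57961220e-01,
        -1.43125419e+02],
       [ 0.00000000e+00,  0.00000000e+00,  0.00000000e+00,
         1.00000000e+00]])}
```

View pics/scene0.png

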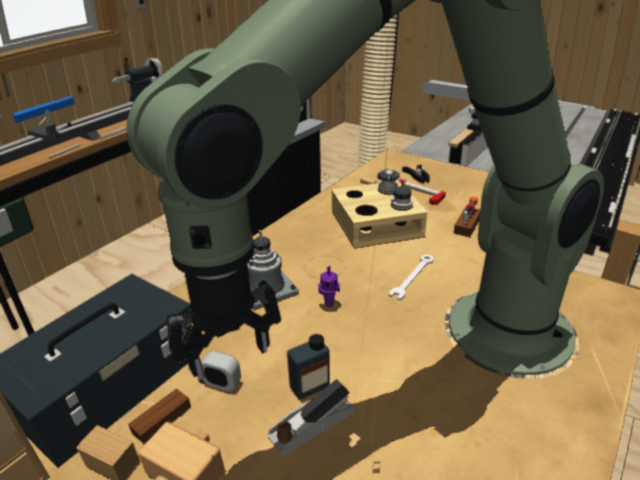

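View pics/top0.png

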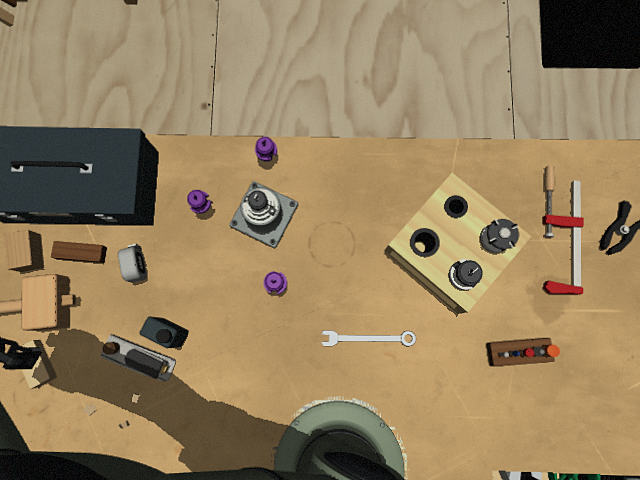

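Top view shows the fixture with the small holder at (264,213), and purple look-alikes at (266,150), (200,201) and (276,283), which I won't use. In the stand, the small empty socket is at (456,206) and the large empty one at (425,242). The disc holder is at (499,236) and the holder with nut and bit at (467,274). Next is a close crop to check these.

```bash
cat > h.py <<'E'
import numpy as np,cv2
from scipy.spatial.transform import Rotation as R
def rays(c,px,o=None):
    px=np.atleast_2d(np.float64(px))
    K=np.array([[c["fx"],0,c["cx"]],[0,c["fy"],c["cy"]],[0,0,1]])
    u=cv2.undistortPoints(px[:,None],K,np.array([c["k1"],0,0,0]))[:,0]
    d=np.c_[u,np.ones(len(u))]
    if "position" in c: r=R.from_quat(c["rotation"]);return np.array(c["position"]),r.apply(d)
    T=c["T_tool_cam"];r=R.from_quat(o["eef_rot"])
    return r.apply(T[:3,3])+o["tool_pos"],r.apply(d@T[:3,:3].T)
def onz(c,px,z,o=None):
    p,d=rays(c,px,o);return (p+d*((z-p[2])/d[:,2])[:,None])[:,:2]
def proj(c,P,o=None):
    P=np.atleast_2d(np.float64(P))
    if "position" in c: r=R.from_quat(c["rotation"]);q=r.inv().apply(P-c["position"])
    else:
        T=c["T_tool_cam"];r=R.from_quat(o["eef_rot"]);q=(r.inv().apply(P-o["tool_pos"])-T[:3,3])@T[:3,:3]
    K=np.array([[c["fx"],0,c["cx"]],[0,c["fy"],c["cy"]],[0,0,1]])
    return cv2.projectPoints(q,np.zeros(3),np.zeros(3),K,np.array([c["k1"],0,0,0.]))[0][:,0]
E
python3 - <<'E'
import pickle,cv2
from h import *
o,d=pickle.load(open("d0.pkl","rb"));c=d["top"]
im=c["color"][:,:,::-1][130:320,180:540]
cv2.imwrite("pics/crop0.png",cv2.resize(im,None,fx=2.2,fy=2.2,interpolation=cv2.INTER_CUBIC))
print("fixture nut",onz(c,[[258,201]],150),"pots",onz(c,[[456,206],[425,242]],82))
print("large bit",onz(c,[[467,268]],162), "flange",onz(c,[[465,277]],100))
print("stand corners z75",onz(c,[[453,175],[530,238],[463,313],[387,247]],78))
print("base corners",onz(c,[[252,183],[298,205],[277,247],[231,222]],16))
print("purple",onz(c,[[266,150],[200,201],[276,283]],50))
E
```

```text
fixture nut [[535.7384385 173.3480771]] pots [[ 548.8738759  -243.73192437]
 [ 469.25590275 -175.86656554]]
large bit [[ 404.20856056 -238.95680923]] flange [[ 394.01384888 -252.03694981]]
stand corners z75 [[ 619.47940618 -240.58307734]
 [ 482.0373356  -397.63320892]
 [ 321.78705455 -251.22674977]
 [ 457.93800453  -95.96605241]]
base corners [[614.52413362 206.66746246]
 [563.62059978  98.91750928]
 [465.05494949 144.08179344]
 [521.33588546 250.89941061]]
purple [[682.40778712 172.92897523]
 [560.61487958 315.96282509]
 [380.14361853 140.65278598]]
```

View pics/crop0.png

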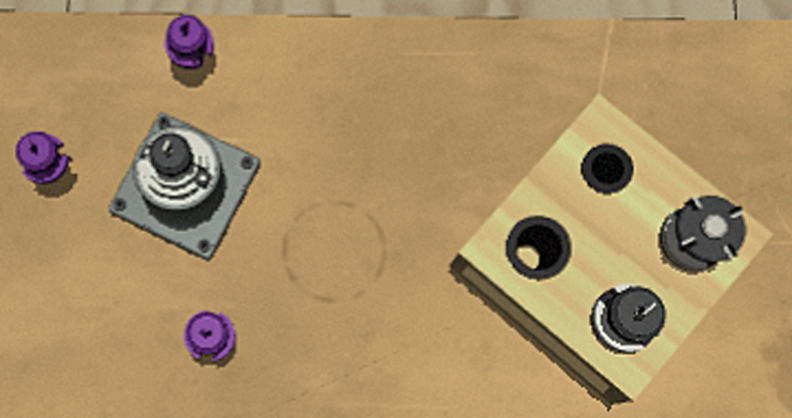

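The crop confirms the choices. The fixture with the silver small holder and dark nut is at (170,160), with a key visible at (203,178). In the stand, the small socket is at (607,168), the empty large one at (538,247), the disc cutter at (707,228) and the nut with bit at (635,315). I'll move above the fixture for a close look.

Request:
move_arm:
  motion: "85 -0.27 -0.155 -0.06 0 0 0;85 -0.53 -0.306 -0.09 0 0 0;85 -0.53 -0.306 -0.09 0 0 0;85 -0.53 -0.306 -0.09 0 0 0;85 -0.53 -0.306 -0.09 0 0 0"
  grip_force: 60

```text
time_s: 0.78
tool_pos: [436.7, 319.3, 278.2]
eef_rot: [0.208, 0.978, 0.0, 0.0]
ft_force: [0.5, 0.2, 0.0]
opening: 85.0
gripper_force: 0.0
```

Request:
move_arm:
  motion: "85 -0.19 -0.11 -0.026 0 0 0;85 -0.19 -0.11 -0.026 0 0 0;85 -0.19 -0.11 -0.026 0 0 0;85 -0.19 -0.11 -0.026 0 0 0;85 -0.19 -0.11 -0.026 0 0 0"

```text
time_s: 1.4
tool_pos: [538.5, 179.2, 298.4]
eef_rot: [0.208, 0.978, 0.0, -0.0]
ft_force: [-0.4, -0.3, 0.0]
opening: 85.0
gripper_force: 0.0
```

```bash
cat >> h.py <<'E'
def to(o,P,yaw=None):
    "shift (units of 800mm) and turn (units 60deg) to TCP P, tool y at yaw deg (mod 180), tool down"
    r=R.from_quat(o["eef_rot"]);s=r.inv().apply(np.array(P)-o["tool_pos"])/800
    y=r.apply([0,1,0]);cur=np.degrees(np.arctan2(y[1],y[0]))
    if yaw is None: yaw=cur
    dy=(yaw-cur+90)%180-90; a=np.radians(cur+dy)
    yt=np.array([np.cos(a),np.sin(a),0]);z=np.array([0,0,-1.]);x=np.cross(yt,z)
    g=R.from_matrix(np.c_[x,yt,z])
    return "pos",o["tool_pos"].round(1),"yaw",cur.round(2),"q7",o["q"][6].round(2),"shift",s.round(4),"turn",((r.inv()*g).as_rotvec(degrees=True)/60).round(4),"F",o["ft_force"].round(1),"op",o["opening"].round(1)
E
python3 - <<'E'
from workcell import env
import cv2,pickle
o=env.get_obs();c=env.read_camera("wrist");pickle.dump((o,c),open("w1.pkl","wb"))
print(o["tool_pos"],o["time_s"],o["q"])
cv2.imwrite("pics/w1.png",c["color"][:,:,::-1])
E
```

```text
[538.54806374 179.23141097 298.42330723] 1.4 [-0.50258583  0.3655851   0.10430005  1.67628205 -0.04218761  1.10246195
  0.76597536]
```

View pics/w1.png

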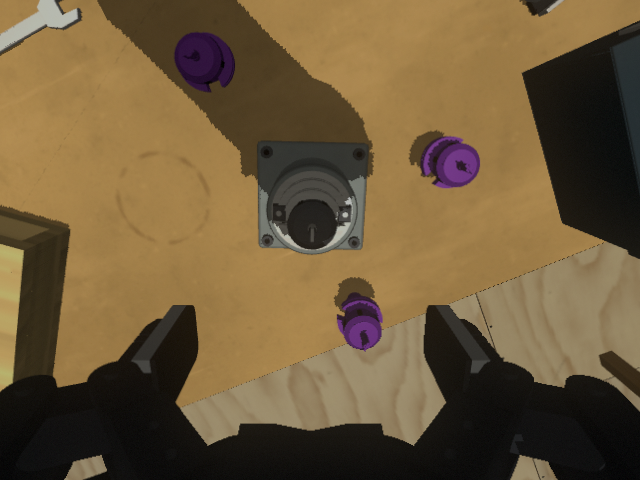

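The wrist picture shows the small holder's dark nut at (312,222) and the two keys at about (279,213) and (345,214). The base plate corners are at (258,142), (368,142), (364,248) and (258,249).

```bash
python3 - <<'E'
import pickle
from h import *
o,c=pickle.load(open("w1.pkl","rb"))
b=onz(c,[[258,142],[368,142],[364.5,248.5],[258,249]],16,o);print("base",b,b.mean(0))
k=onz(c,[[279,213],[345,214]],94,o);print("keys",k,k.mean(0),np.degrees(np.arctan2(*(k[1]-k[0])[::-1])),np.linalg.norm(k[1]-k[0]))
s=onz(c,[[266,152],[359.5,153],[355.5,242],[267,241.5]],17,o);print("screws",s.mean(0),[np.degrees(np.arctan2(*(s[i]-s[j])[::-1])) for i,j in((1,0),(2,3),(0,3),(1,2))])
g=cv2.cvtColor(c["color"],cv2.COLOR_RGB2GRAY)
m=np.zeros_like(g);m[190:262,280:345]=(g[190:262,280:345]<75);m=cv2.morphologyEx(m,cv2.MORPH_OPEN,np.ones((5,5)))
n,l,st,ce=cv2.connectedComponentsWithStats(m);
for i in range(1,n):print(st[i],ce[i],onz(c,ce[i],145,o))
cv2.imwrite("pics/w1c.png",cv2.resize(c["color"][190:265,245:380,::-1],None,fx=5,fy=5))
E
```

```text
base [[467.46113603 150.78757795]
 [514.96119601 257.47281851]
 [623.94460529 209.98249662]
 [574.78184087  98.03446902]] [545.28719455 179.06934053]
keys [[532.69196123 151.32123813]
 [558.04204922 205.97263247]] [545.36700522 178.6469353 ] 65.1157386972353 60.244517299652614
screws [546.22638994 178.53174509] [np.float64(65.39928036920492), np.float64(65.668684697962), np.float64(154.80880779152503), np.float64(155.41139742438608)]
[ 280  190   62   59 2417] [307.83491932 220.25568887] [[538.20778631 178.05219615]]
[326 190  18   9 138] [334.65942029 193.89855072] [[527.57390516 205.3654685 ]]
[338 205   7   7  48] [341.0625 207.9375] [[539.71057936 205.60956025]]
```

View pics/w1c.png

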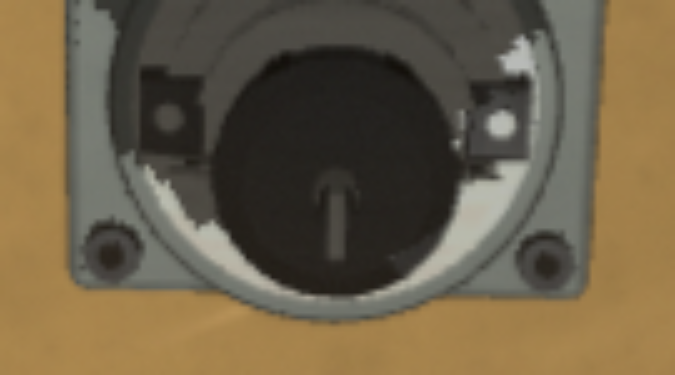

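Request:
move_arm:
  motion: "85 -0.007 0.003 0.06 0 0 0;85 -0.007 0.003 0.13 0 0 0;85 -0.007 0.003 0.19 0 0 0;85 -0.007 0.003 0.224 0 0 0;85 -0.007 0.003 0.224 0 0 0"

```text
time_s: 2.08
tool_pos: [543.4, 179.6, 117.9]
eef_rot: [0.207, 0.978, -0.001, -0.002]
ft_force: [0.2, -0.2, 0.4]
opening: 84.8
gripper_force: 0.0
```

Request:
move_arm:
  motion: "25 0 0 0 0 0 0;25 0 0 0 0 0 0;25 0 0 0 0 0 0;25 0 0 0 0 0 0;25 0 0 0 0 0 0"
  grip_force: 60

```text
time_s: 2.7
tool_pos: [545.5, 178.9, 120.8]
eef_rot: [0.208, 0.978, 0.001, 0.001]
ft_force: [-2.4, -1.2, 10.3]
opening: 38.0
gripper_force: 58.8
```

Request:
move_arm:
  motion: "25 0 0 -0.03 0 0 0;25 0 0 -0.08 0 0 0;25 0 0 -0.15 0 0 0;25 0 0 -0.19 0 0 0;25 0 0 -0.19 0 0 0"

```text
time_s: 3.32
tool_pos: [545.8, 179.1, 274.0]
eef_rot: [0.208, 0.978, 0.001, 0.002]
ft_force: [0.1, 0.7, -4.9]
opening: 38.0
gripper_force: 61.5
```

```bash
python3 - <<'E'
from workcell import env
from h import *
import pickle
o=env.get_obs();c=env.read_camera("wrist");pickle.dump((o,c),open("w2.pkl","wb"))
print(to(o,[549,-244,270],None),o["time_s"]);cv2.imwrite("pics/w2.png",c["color"][:,:,::-1])
E
```

```text
Traceback (most recent call last):
  File "h.py", line 28, in to
    return "pos",o["tool_pos"].round(1),"yaw",cur.round(2),"q7",o["q"][6].round(2),"shift",s.round(4),"turn",((r.inv()*g).as_rotvec(degrees=True)/60).round(4),"F",o["ft_force"].round(1),"op",o["opening"].round(1)
                                                                                                                                                                                               ^^^^^^^^^^^^^^^^^^
AttributeError: 'float' object has no attribute 'round'
```

Request:
move_arm:
  motion: "25 -0.219 -0.481 0 0 0 0;25 -0.219 -0.481 0 0 0 0;25 -0.219 -0.481 0 0 0 0;25 -0.219 -0.481 0 0 0 0;25 -0.219 -0.481 0 0 0 0"

```text
time_s: 4.0
tool_pos: [546.7, -135.5, 270.1]
eef_rot: [0.208, 0.978, -0.0, -0.001]
ft_force: [2.1, 0.9, -3.0]
opening: 37.9
gripper_force: 61.6
```

```bash
sed -i 's/o\["opening"\].round(1)/round(o["opening"],1)/' h.py; python3 - <<'E'
from workcell import env
from h import *
o=env.get_obs();print(to(o,[545,-240,270]),o["time_s"])
E
```

```text
('pos', array([ 546.7, -135.5,  270.1]), 'yaw', np.float64(66.02), 'q7', np.float64(1.37), 'shift', array([-5.110e-02, -1.203e-01,  1.000e-04]), 'turn', array([-0.0005, -0.0018, -0.    ]), 'F', array([ 2.1,  0.9, -3. ]), 'op', 37.9) 4.0
```

Request:
move_arm:
  motion: "25 -0.051 -0.12 0 0 0 0;25 -0.051 -0.12 0 0 0 0;25 -0.051 -0.12 0 0 0 0;25 -0.051 -0.12 0 0 0 0;25 -0.051 -0.12 0 0 0 0"

```text
time_s: 4.62
tool_pos: [545.9, -236.8, 270.9]
eef_rot: [0.207, 0.978, 0.0, -0.0]
ft_force: [0.2, 0.1, -3.6]
opening: 37.8
gripper_force: 61.7
```

```bash
cat > snap.py <<'E'
import sys,pickle
from workcell import env
from h import *
def snap(n):
    o=env.get_obs();c=env.read_camera("wrist");pickle.dump((o,c),open(n+".pkl","wb"))
    print(o["tool_pos"],o["time_s"],"q7",o["q"][6]);cv2.imwrite(f"pics/{n}.png",c["color"][:,:,::-1]);return o,c
if __name__=="__main__": snap(sys.argv[1])
E
python3 snap.py w2
```

```text
[ 545.91648428 -236.77425455  270.92121814] 4.625 q7 1.563498028449813
```

View pics/w2.png

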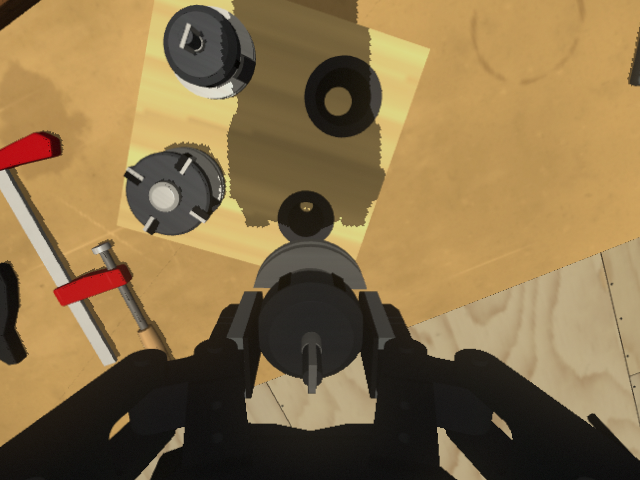

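The picture shows the held holder with its nut at (311,322). The small socket is at (306,218), partly hidden, and the empty large socket at (343,96). The disc holder is at (165,195) and the large holder with bit at (203,48).

```bash
cat >> h.py <<'E'
def lip(c,o,guess,rad,z=82,thr=60,show=True):
    "fit a circle of known radius to the outer edge of a dark lip; rays outward from guess pixel"
    from scipy.optimize import least_squares
    g=cv2.GaussianBlur(cv2.cvtColor(c["color"],cv2.COLOR_RGB2GRAY),(3,3),0).astype(float)
    c0=onz(c,guess,z,o)[0];pts=[]
    for a in np.linspace(0,2*np.pi,120,endpoint=False):
        rr=np.arange(rad-7,rad+8,.25);P=np.c_[c0[0]+rr*np.cos(a),c0[1]+rr*np.sin(a),np.full(len(rr),z)]
        px=proj(c,P,o).astype(np.float32)
        v=cv2.remap(g.astype(np.float32),px[:,0],px[:,1],cv2.INTER_LINEAR).ravel()
        gr=v[6:]-v[:-6];i=gr.argmax()
        if gr[i]>25: pts.append(P[i+3,:2])
    pts=np.array(pts)
    f=least_squares(lambda p:np.hypot(*(pts-p[:2]).T)-rad,c0,loss="soft_l1",f_scale=.5)
    f2=least_squares(lambda p:np.hypot(*(pts-p[:2]).T)-p[2],[*c0,rad],loss="soft_l1",f_scale=.5)
    return f.x.round(1),f2.x.round(1),len(pts),np.median(abs(f.fun)).round(2)
E
python3 - <<'E'
import pickle
from h import *
o,c=pickle.load(open("w2.pkl","rb"))
print("c",lip(c,o,[343.5,96],31));print("s",lip(c,o,[306,218],25))
T=pickle.load(open("d0.pkl","rb"))[1]["top"]
print("top c",lip(T,None,[425,242],31,thr=40),"s",lip(T,None,[456,206],25))
# held nut: top circle centre, nut top plane
n=onz(c,[[311,322]],o["tool_pos"][2]+30,o);print("nut",n-o["tool_pos"][:2])
print("stand corners",onz(c,[[430,48],[356,264],[117,225]],78,o))
print("large bit top",onz(c,[[187,37]],162,o),"flange",onz(c,[[211,52]],100,o))
E
```

```text
c (array([ 471.8, -174.6]), array([ 471.8, -174.6,   31.2]), 120, np.float64(0.18))
s (array([ 551.3, -243. ]), array([ 551.3, -243. ,   24.9]), 96, np.float64(0.16))
top c (array([ 469.1, -174.4]), array([ 469.1, -174.4,   31.4]), 120, np.float64(0.43)) s (array([ 548.4, -242.8]), array([ 548.4, -242.7,   25.1]), 120, np.float64(0.37))
nut [[-10.00044202   5.58969809]]
stand corners [[ 465.6753477   -97.07895005]
 [ 610.00911721 -218.51176014]
 [ 489.15153857 -399.78258987]]
large bit top [[ 405.53183676 -252.91094503]] flange [[ 403.57600946 -253.04564351]]
```

```bash
python3 - <<'E'
import pickle
from h import *
o,c=pickle.load(open("w2.pkl","rb"))
g=cv2.cvtColor(c["color"],cv2.COLOR_RGB2GRAY)
print([(r,int(g[r,285:300].mean()),int(g[r,312])) for r in range(230,410,3)])
z=o["tool_pos"][2];r=R.from_quat(o["eef_rot"])
for off in(0,4,8): # predicted column-centre rows for axis offset along tool x
    f=lambda dx,h:proj(c,r.apply([off+dx,0,-h])+o["tool_pos"],o)[0].round(0)[1]
    print(off,"tip",f(0,49),"bitbase",f(0,27),"nut top near/far",f(20,27),f(-20,27),"nut bottom near",f(20,9),"flange top near",f(25,-3),"flange bot near",f(25,-15))
E
```

```text
[(230, 43, 27), (233, 51, 24), (236, 61, 57), (239, 80, 63), (242, 100, 89), (245, 76, 62), (248, 73, 87), (251, 85, 88), (254, 92, 92), (257, 92, 93), (260, 91, 91), (263, 91, 92), (266, 90, 91), (269, 89, 62), (272, 61, 32), (275, 29, 34), (278, 28, 31), (281, 28, 31), (284, 30, 39), (287, 37, 38), (290, 38, 38), (293, 38, 39), (296, 38, 37), (299, 37, 37), (302, 37, 38), (305, 38, 39), (308, 38, 36), (311, 38, 38), (314, 38, 37), (317, 37, 38), (320, 38, 39), (323, 37, 38), (326, 37, 38), (329, 38, 38), (332, 38, 58), (335, 37, 58), (338, 38, 60), (341, 38, 61), (344, 37, 61), (347, 37, 62), (350, 38, 62), (353, 38, 62), (356, 38, 62), (359, 39, 62), (362, 39, 61), (365, 40, 83), (368, 39, 87), (371, 39, 87), (374, 52, 88), (377, 132, 89), (380, 165, 90), (383, 165, 90), (386, 167, 90), (389, 168, 92), (392, 167, 87), (395, 166, 170), (398, 166, 171), (401, 166, 171), (404, 166, 172), (407, 165, 171)]
0 tip 390.0 bitbase 348.0 nut top near/far 294.0 397.0 nut bottom near 273.0 flange top near 250.0 flange bot near 241.0
4 tip 379.0 bitbase 337.0 nut top near/far 282.0 388.0 nut bottom near 263.0 flange top near 240.0 flange bot near 232.0
8 tip 366.0 bitbase 327.0 nut top near/far 271.0 378.0 nut bottom near 253.0 flange top near 231.0 flange bot near 223.0
```

Request:
move_arm:
  motion: "25 -0.012 -0.0046 0.03 0 0 0;25 -0.012 -0.0046 0.1 0 0 0;25 -0.012 -0.0046 0.15 0 0 0;25 -0.012 -0.0046 0.185 0 0 0;25 -0.012 -0.0046 0.193 0 0 0"

```text
time_s: 5.3
tool_pos: [552.5, -244.3, 115.6]
eef_rot: [0.207, 0.978, 0.0, -0.001]
ft_force: [-1.1, 0.5, -3.3]
opening: 37.8
gripper_force: 61.6
```

Request:
move_arm:
  motion: "25 0 0 0.004 0 0 0;25 0 0 0.008 0 0 0;25 0 0 0.012 0 0 0;25 0 0 0.015 0 0 0;25 0 0 0.015 0 0 0"

```text
time_s: 5.92
tool_pos: [552.7, -243.9, 105.8]
eef_rot: [0.208, 0.978, 0.001, -0.001]
ft_force: [-7.3, 7.6, -2.6]
opening: 38.1
gripper_force: 61.9
```

Request:
move_arm:
  motion: "25 0.002 0.001 0 0 0 0;25 0.002 0.001 0.002 0 0 0;25 0.002 0.001 0.004 0 0 0;25 0.002 0.001 0.004 0 0 0;25 0.002 0.001 0.004 0 0 0"

```text
time_s: 6.55
tool_pos: [552.1, -243.5, 103.4]
eef_rot: [0.208, 0.978, 0.0, 0.0]
ft_force: [-7.5, 6.1, 9.4]
opening: 37.8
gripper_force: 63.0
```

Request:
move_arm:
  motion: "60 0 0 0 0 0 0;60 0 0 0 0 0 0;60 0 0 0 0 0 0;60 0 0 -0.04 0 0 0;60 0 0 -0.12 0 0 0"

```text
time_s: 7.18
tool_pos: [551.1, -243.5, 195.9]
eef_rot: [0.208, 0.978, 0.0, -0.002]
ft_force: [0.8, -0.6, 0.2]
opening: 60.5
gripper_force: 0.0
```

Request:
move_arm:
  motion: "85 0 0 -0.08 0 0 0;85 0.06 0.02 -0.1 0 0 0.17;85 0.12 0.12 -0.1 0 0 0.34;85 0.17 0.22 -0.1 0 0 0.51;85 0.2 0.3 -0.1 0 0 0.68"

```text
time_s: 7.8
tool_pos: [504.5, -44.0, 276.9]
eef_rot: [0.517, 0.856, 0.0, 0.0]
ft_force: [1.0, 0.3, -0.8]
opening: 84.8
gripper_force: 0.0
```

```bash
python3 - <<'E'
from snap import *
o,c=snap("w3"); print(to(o,[545,179,285],155.4))
E
```

```text
[504.47487102 -43.98023223 276.87928897] 7.8 q7 0.5668076355695274
('pos', array([504.5, -44. , 276.9]), 'yaw', np.float64(27.74), 'q7', np.float64(0.57), 'shift', array([ 0.2231,  0.1746, -0.0101]), 'turn', array([ 1.000e-03, -1.000e-04,  8.723e-01]), 'F', array([ 1. ,  0.3, -0.8]), 'op', 84.8)
```

Request:
move_arm:
  motion: "85 0.04 0.035 -0.01 0 0 0.175;85 0.09 0.07 -0.01 0 0 0.35;85 0.14 0.105 -0.01 0 0 0.525;85 0.19 0.14 -0.01 0 0 0.7;85 0.223 0.175 -0.01 0 0 0.872"

```text
time_s: 8.48
tool_pos: [544.4, 179.8, 284.6]
eef_rot: [0.841, 0.541, 0.0, -0.0]
ft_force: [1.1, 0.0, 1.1]
opening: 85.1
gripper_force: 0.0
```

```bash
python3 - <<'E'
from snap import *
o,c=snap("w4"); print(to(o,[545,179,285],155.4))
E
```

```text
[544.41323785 179.7907849  284.63869442] 8.475 q7 -0.6685596784754847
('pos', array([544.4, 179.8, 284.6]), 'yaw', np.float64(-24.49), 'q7', np.float64(-0.67), 'shift', array([-0.0006,  0.0011, -0.0005]), 'turn', array([ 0.0001, -0.0005,  0.0019]), 'F', array([1.1, 0. , 1.1]), 'op', 85.1)
```

View pics/w4.png

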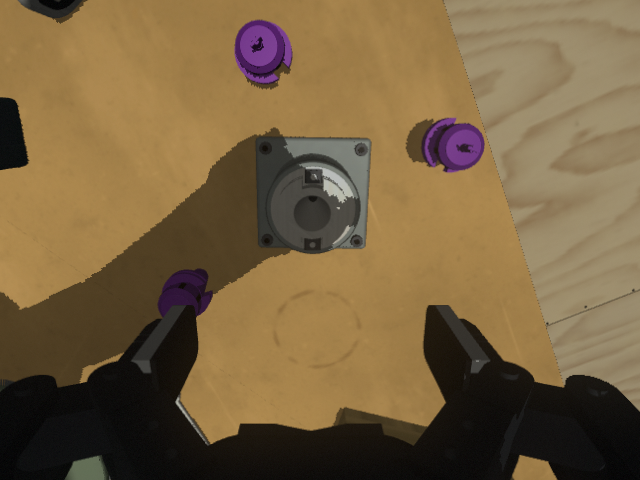

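The sleeve's open bore is at (312,212), with the keys at (314,176) and (312,244).

```bash
python3 - <<'E'
import pickle
from h import *
o,c=pickle.load(open("w4.pkl","rb"))
k=onz(c,[[314,176],[312.5,244]],94,o);print("keys",k,k.mean(0),np.degrees(np.arctan2(*(k[0]-k[1])[::-1])),np.linalg.norm(k[1]-k[0]))
s=onz(c,[[265,149],[361.5,149],[356.5,241],[267,241]],17,o);print("screws",s.mean(0),[np.degrees(np.arctan2(*(s[i]-s[j])[::-1])) for i,j in((1,0),(2,3),(0,3),(1,2))])
print("bore",lip(c,o,[312,212],16,z=103),onz(c,[312,212],103,o))
E
```

```text
keys [[559.16004555 205.64280182]
 [532.87627342 150.81226124]] [546.01815948 178.22753153] 64.38863085611641 60.804809494704074
screws [545.07401253 176.84061608] [np.float64(-24.493767669571923), np.float64(-24.490064055663638), np.float64(64.88674795749482), np.float64(64.45099085566991)]
bore (array([553. , 177.4]), array([555.6, 181. ,  12.5]), 25, np.float64(1.04)) [[545.4307618  179.62024532]]
```

Request:
move_arm:
  motion: "85 -0.001 0.002 0.07 0 0 0;85 -0.001 0.002 0.14 0 0 0;85 -0.001 0.002 0.21 0 0 0;85 -0.001 0.002 0.253 0 0 0;85 -0.001 0.002 0.253 0 0 0"

```text
time_s: 9.15
tool_pos: [544.5, 175.4, 80.3]
eef_rot: [0.84, 0.543, -0.002, -0.0]
ft_force: [0.2, 0.6, 1.1]
opening: 84.6
gripper_force: 0.0
```

Request:
move_arm:
  motion: "50 0 0 0 0 0 0;50 0 0 0 0 0 0;50 0 0 0 0 0 0;50 0 0 0 0 0 0;50 0 0 0 0 0 0"
  grip_force: 80

```text
time_s: 9.78
tool_pos: [545.9, 176.9, 84.1]
eef_rot: [0.84, 0.543, 0.001, -0.0]
ft_force: [-5.8, 0.5, 8.1]
opening: 60.9
gripper_force: 84.3
```

Request:
move_arm:
  motion: "50 0 0 -0.02 0 0 0;50 0 0 -0.08 0 0 0;50 0 0 -0.15 0 0 0;50 0 0 -0.22 0 0 0;50 0 0 -0.22 0 0 0"

```text
time_s: 10.4
tool_pos: [547.2, 176.5, 263.6]
eef_rot: [0.84, 0.543, 0.004, 0.0]
ft_force: [-0.5, -1.0, -4.5]
opening: 61.0
gripper_force: 89.5
```

```bash
python3 - <<'E'
from snap import *
o,c=snap("w5"); print(to(o,[471.8,-174.6,258]))
E
```

```text
[547.22732099 176.52969259 263.5839841 ] 10.4 q7 -0.6422773860219786
('pos', array([547.2, 176.5, 263.6]), 'yaw', np.float64(-24.28), 'q7', np.float64(-0.64), 'shift', array([-0.4389,  0.0945,  0.0047]), 'turn', array([ 0.0049, -0.0061,  0.    ]), 'F', array([-0.5, -1. , -4.5]), 'op', 61.0)
```

Request:
move_arm:
  motion: "50 -0.439 0.094 0 0 0 0;50 -0.439 0.094 0 0 0 0;50 -0.439 0.094 0 0 0 0;50 -0.439 0.094 0 0 0 0;50 -0.439 0.094 0 0 0 0"

```text
time_s: 11.08
tool_pos: [478.2, -130.8, 257.6]
eef_rot: [0.84, 0.543, -0.0, -0.0]
ft_force: [1.3, 0.5, -4.0]
opening: 60.1
gripper_force: 89.4
```

```bash
python3 - <<'E'
from snap import *
o,c=snap("w6"); print(to(o,[471.2,-175.8,258]))
E
```

```text
[ 478.21177569 -130.78193938  257.55870348] 11.075 q7 -0.07255442977866379
('pos', array([ 478.2, -130.8,  257.6]), 'yaw', np.float64(-24.25), 'q7', np.float64(-0.07), 'shift', array([-0.0549,  0.0151, -0.0006]), 'turn', array([-0.001 ,  0.0003,  0.    ]), 'F', array([ 1.3,  0.5, -4. ]), 'op', 60.1)
```

Request:
move_arm:
  motion: "50 -0.055 0.015 0 0 0 0;50 -0.055 0.015 0 0 0 0;50 -0.055 0.015 0.03 0 0 0;50 -0.055 0.015 0.06 0 0 0;50 -0.055 0.015 0.06 0 0 0"

```text
time_s: 11.75
tool_pos: [471.3, -173.3, 208.6]
eef_rot: [0.84, 0.543, -0.001, -0.001]
ft_force: [0.7, -0.3, -2.8]
opening: 61.0
gripper_force: 89.3
```

```bash
python3 - <<'E'
from snap import *
o,c=snap("w7"); print(to(o,[471.2,-175.8,110]))
print(proj(c,[[471.8,-174.6,82],[403,-253,162],[551.3,-243,150]],o))
E
```

```text
[ 471.31747358 -173.33478175  208.6114181 ] 11.75 q7 0.06805495695122783
('pos', array([ 471.3, -173.3,  208.6]), 'yaw', np.float64(-24.25), 'q7', np.float64(0.07), 'shift', array([-0.0027,  0.0016,  0.1233]), 'turn', array([-0.0035,  0.001 ,  0.    ]), 'F', array([ 0.7, -0.3, -2.8]), 'op', 61.0)
[[312.88931712 230.41794146]
 [261.81706264 427.04264625]
 [488.25639897 312.33537094]]
```

View pics/w7.png

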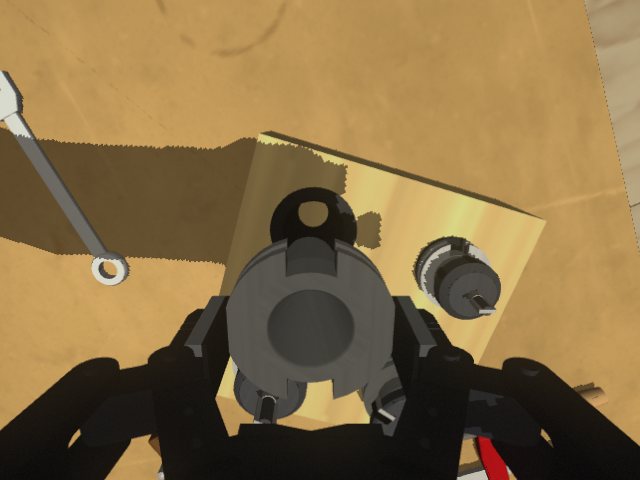

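The small holder stands in its socket at (460,280). The held sleeve's bore is centred at (311,328), and the target socket's lip is around (313,228).

```bash
python3 - <<'E'
import pickle
from h import *
o,c=pickle.load(open("w7.pkl","rb"))
print("lip",lip(c,o,[313,230],31))
b=onz(c,[[310.5,328]],o["tool_pos"][2]+18.9,o)[0];print("sleeve",b,"rel tcp",b-o["tool_pos"][:2])
print(to(o,[471.8,-174.6,110]))
E
```

```text
lip (array([ 472.1, -174.2]), array([ 472. , -174.3,   31.1]), 76, np.float64(0.11))
sleeve [ 472.52869684 -170.12053639] rel tcp [1.21122326 3.21424536]
('pos', array([ 471.3, -173.3,  208.6]), 'yaw', np.float64(-24.25), 'q7', np.float64(0.07), 'shift', array([-0.0011,  0.0016,  0.1233]), 'turn', array([-0.0035,  0.001 ,  0.    ]), 'F', array([ 0.7, -0.3, -2.8]), 'op', 61.0)
```

Request:
move_arm:
  motion: "50 -0.004 0.0015 0.03 0 0 0;50 -0.004 0.0015 0.08 0 0 0;50 -0.004 0.0015 0.12 0 0 0;50 -0.004 0.0015 0.136 0 0 0;50 -0.004 0.0015 0.136 0 0 0"

```text
time_s: 12.42
tool_pos: [472.4, -177.6, 101.7]
eef_rot: [0.84, 0.543, -0.0, -0.0]
ft_force: [1.3, -0.3, -3.3]
opening: 60.3
gripper_force: 89.3
```

Request:
move_arm:
  motion: "50 0 0 0.004 0 0 0;50 0 0 0.008 0 0 0;50 0 0 0.012 0 0 0;50 0 0 0.016 0 0 0;50 0 0 0.016 0 0 0"

```text
time_s: 13.05
tool_pos: [472.2, -177.3, 88.3]
eef_rot: [0.84, 0.543, -0.0, -0.0]
ft_force: [0.5, 2.4, -3.8]
opening: 60.6
gripper_force: 89.4
```

Request:
move_arm:
  motion: "50 0.0008 0 0.002 0 0 0;50 0.0008 0 0.004 0 0 0;50 0.0008 0 0.006 0 0 0;50 0.0008 0 0.006 0 0 0;50 0.0008 0 0.006 0 0 0"

```text
time_s: 13.68
tool_pos: [472.2, -176.8, 83.6]
eef_rot: [0.84, 0.543, -0.0, -0.0]
ft_force: [-2.2, 3.9, -1.9]
opening: 60.8
gripper_force: 89.8
```

Request:
move_arm:
  motion: "80 0 0 0 0 0 0;80 0 0 0 0 0 0;80 0 0 0 0 0 0;80 0 0 -0.04 0 0 0;80 0 0 -0.11 0 0 0"

```text
time_s: 14.3
tool_pos: [471.7, -177.0, 171.7]
eef_rot: [0.84, 0.543, -0.001, -0.001]
ft_force: [0.2, 0.8, 1.0]
opening: 79.9
gripper_force: 0.0
```

Request:
move_arm:
  motion: "85 0 0 -0.07 0 0 0;85 0 0 -0.14 0 0 0;85 -0.06 -0.02 -0.16 0 0 0;85 -0.12 -0.04 -0.16 0 0 0;85 -0.12 -0.04 -0.16 0 0 0"

```text
time_s: 14.92
tool_pos: [401.6, -253.9, 300.3]
eef_rot: [0.841, 0.541, 0.0, 0.001]
ft_force: [0.2, 1.2, 0.1]
opening: 84.8
gripper_force: 0.0
```

```bash
python3 - <<'E'
from snap import *
o,c=snap("w8"); print(to(o,[403.4,-253.7,118]))
cv2.imwrite("pics/w8c.png",cv2.resize(c["color"][120:360,160:480,::-1],None,fx=2.5,fy=2.5,interpolation=cv2.INTER_CUBIC))
print(proj(c,[[403.4,-253.7,86],[403.4,-253.7,162]],o))
E
```

```text
[ 401.58871564 -253.91000723  300.33822243] 14.925 q7 0.18743063193015227
('pos', array([ 401.6, -253.9,  300.3]), 'yaw', np.float64(-24.55), 'q7', np.float64(0.19), 'shift', array([0.0012, 0.0017, 0.2279]), 'turn', array([ 0.0012, -0.    ,  0.    ]), 'F', array([0.2, 1.2, 0.1]), 'op', 84.8)
[[312.20344231 203.38604537]
 [312.75428385 223.92050889]]
```

View pics/w8c.png

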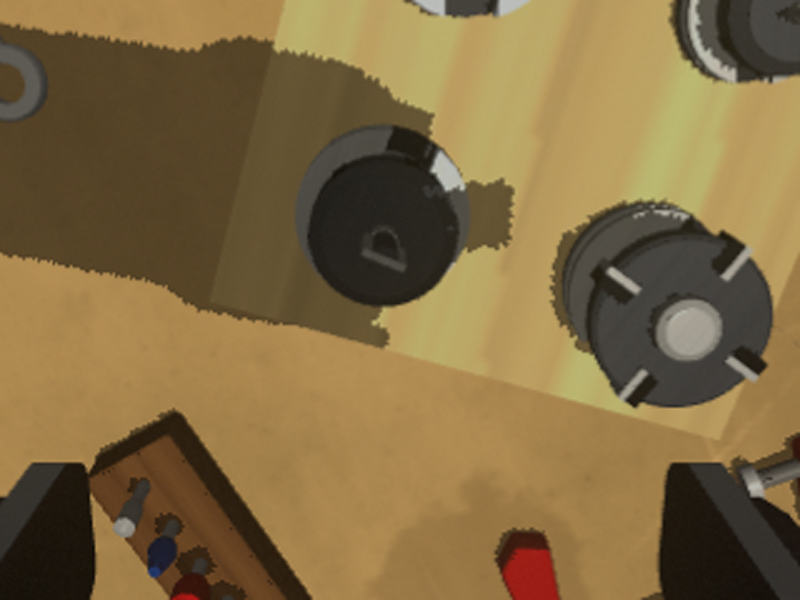

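The large holder's nut is at crop (385,232). One flange slot is visible between about (390,127) and (437,149) on the crop, at the near rim.

```bash
python3 - <<'E'
import pickle
from h import *
o,c=pickle.load(open("w8.pkl","rb"))
f=lambda l:np.array(l)/2.5+[160-.3,120-.3]
A=np.array([403.6,-253.7])
p=onz(c,f([[390,127],[437,149]]),100,o)-A
a=np.degrees(np.arctan2(p[:,1],p[:,0]));print("slot corners",p,np.hypot(*p.T),a,a.mean())
print("bit",onz(c,f([[385,248]]),162,o),"nut top",onz(c,f([[384.5,231]]),134,o))
print(to(o,[403.6,-253.7,118],a.mean()-90))
E
```

```text
slot corners [[15.81439233 27.97277799]
 [27.68904223 14.09479268]] [32.13364768 31.07002158] [60.5183805  26.97785275] 43.74811662143972
bit [[ 405.63178052 -250.48933825]] nut top [[ 405.21213671 -251.63542922]]
('pos', array([ 401.6, -253.9,  300.3]), 'yaw', np.float64(-24.55), 'q7', np.float64(0.19), 'shift', array([0.0013, 0.0019, 0.2279]), 'turn', array([ 1.200e-03, -3.000e-04,  3.616e-01]), 'F', array([0.2, 1.2, 0.1]), 'op', 84.8)
```

Request:
move_arm:
  motion: "72 0.0027 0.0023 0.03 0 0 0.17;72 0.0027 0.0023 0.07 0 0 0.34;72 0.0027 0.0023 0.13 0 0 0.362;72 0.0027 0.0023 0.19 0 0 0.362;72 0.0027 0.0023 0.2 0 0 0.362"

```text
time_s: 15.6
tool_pos: [405.6, -249.2, 137.6]
eef_rot: [0.927, 0.375, -0.002, -0.001]
ft_force: [-0.1, 1.1, 1.0]
opening: 71.8
gripper_force: 0.0
```

```bash
python3 - <<'E'
from workcell import env
from h import *
print(to(env.get_obs(),[404.2,-252.7,101],-46.3))
E
```

```text
('pos', array([ 405.6, -249.2,  137.6]), 'yaw', np.float64(-45.95), 'q7', np.float64(0.04), 'shift', array([-0.0043,  0.0021,  0.0458]), 'turn', array([-0.0036,  0.002 ,  0.0059]), 'F', array([-0.1,  1.1,  1. ]), 'op', 71.8)
```

Request:
move_arm:
  motion: "72 -0.001 0 0 0 0 0;72 -0.001 0 0.02 0 0 0;72 -0.001 0 0.048 0 0 0;72 -0.001 0 0.048 0 0 0;72 -0.001 0 0.048 0 0 0"

```text
time_s: 16.23
tool_pos: [406.2, -251.0, 102.1]
eef_rot: [0.927, 0.375, 0.0, 0.0]
ft_force: [0.4, -0.6, -0.1]
opening: 71.9
gripper_force: 0.0
```

Request:
move_arm:
  motion: "35 0 0 0 0 0 0;35 0 0 0 0 0 0;35 0 0 0 0 0 0;35 0 0 0 0 0 0;35 0 0 0 0 0 0"
  grip_force: 90

```text
time_s: 16.85
tool_pos: [407.0, -251.6, 102.3]
eef_rot: [0.927, 0.375, 0.001, 0.001]
ft_force: [2.5, -3.1, 8.2]
opening: 47.7
gripper_force: 91.4
```

Request:
move_arm:
  motion: "35 0 0 -0.02 0 0 0;35 0 0 -0.07 0 0 0;35 0 0 -0.14 0 0 0;35 0 0 -0.2 0 0 0;35 0 0 -0.2 0 0 0"

```text
time_s: 17.48
tool_pos: [406.6, -251.1, 264.1]
eef_rot: [0.927, 0.375, 0.002, 0.001]
ft_force: [-0.1, 0.1, -8.8]
opening: 47.2
gripper_force: 96.6
```

```bash
python3 - <<'E'
from snap import *
o,c=snap("w9"); print(to(o,[545.4,178.6,265],-24.9))
E
```

```text
[ 406.63849709 -251.09359114  264.08479141] 17.475 q7 -0.11079405863674179
('pos', array([ 406.6, -251.1,  264.1]), 'yaw', np.float64(-45.98), 'q7', np.float64(-0.11), 'shift', array([ 0.498 , -0.2657, -0.0007]), 'turn', array([ 0.0042, -0.0021, -0.3513]), 'F', array([-0.1,  0.1, -8.8]), 'op', 47.2)
```

Request:
move_arm:
  motion: "35 0.06 -0.032 0 0 0 -0.05;35 0.13 -0.07 0 0 0 -0.12;35 0.2 -0.106 0 0 0 -0.2;35 0.27 -0.144 0 0 0 -0.3;35 0.34 -0.181 0 0 0 -0.351"

```text
time_s: 18.15
tool_pos: [499.0, 40.8, 259.7]
eef_rot: [0.842, 0.539, -0.001, -0.001]
ft_force: [1.1, -0.4, -7.5]
opening: 47.2
gripper_force: 96.2
```

```bash
python3 - <<'E'
from workcell import env
from h import *
print(to(env.get_obs(),[545.4,178.6,265],-24.9))
E
```

```text
('pos', array([499. ,  40.8, 259.7]), 'yaw', np.float64(-24.78), 'q7', np.float64(-0.43), 'shift', array([ 0.1807, -0.0195, -0.0068]), 'turn', array([-0.0021,  0.0014,  0.002 ]), 'F', array([ 1.1, -0.4, -7.5]), 'op', 47.2)
```

Request:
move_arm:
  motion: "35 0.06 -0.006 -0.005 0 0 0;35 0.12 -0.012 -0.005 0 0 0;35 0.175 -0.019 -0.005 0 0 0;35 0.175 -0.019 -0.005 0 0 0;35 0.175 -0.019 -0.005 0 0 0"

```text
time_s: 18.77
tool_pos: [544.0, 171.5, 263.5]
eef_rot: [0.843, 0.538, -0.002, -0.0]
ft_force: [0.4, -0.1, -7.7]
opening: 47.3
gripper_force: 96.2
```

```bash
python3 - <<'E'
from snap import *
o,c=snap("w10"); print(to(o,[545.4,178.6,265],-24.9))
cv2.imwrite("pics/w10c.png",cv2.resize(c["color"][130:430,180:440,::-1],None,fx=2,fy=2,interpolation=cv2.INTER_CUBIC))
E
```

```text
[544.04445222 171.53803191 263.52886704] 18.775 q7 -0.6299140928207839
('pos', array([544. , 171.5, 263.5]), 'yaw', np.float64(-24.94), 'q7', np.float64(-0.63), 'shift', array([ 0.0087, -0.0022, -0.0019]), 'turn', array([-0.0017,  0.0026, -0.0007]), 'F', array([ 0.4, -0.1, -7.7]), 'op', 47.3)
```

View pics/w10c.png

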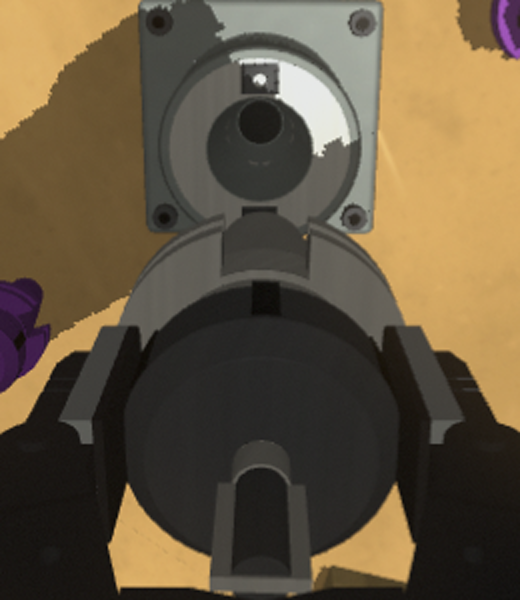

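The held holder's near slot runs from crop x 223 to 308 at y about 218. The bare bore is centred at crop (260,148), with the keys at (260,79) and (260,212), so they are nearly aligned.

```bash
python3 - <<'E'
import pickle
from h import *
o,c=pickle.load(open("w10.pkl","rb"))
f=lambda l:np.array(l)/2+[180-.25,130-.25]
t=o["tool_pos"];r=R.from_quat(o["eef_rot"]);z=t[2]
ty=r.apply([0,1,0])[:2];tx=r.apply([1,0,0])[:2]
L=lambda p:np.c_[(p-t[:2])@tx,(p-t[:2])@ty].round(2)
print("slot corners tool xy",L(onz(c,f([[223.5,218],[307.5,220]]),z-2.3,o)))
print("nut near bottom",L(onz(c,f([[262,285]]),z+10.7,o)),"top",L(onz(c,f([[262,318]]),z+31.7,o)),"nut far",L(onz(c,f([[262,558]]),z+31.7,o)))
print("bit sides",L(onz(c,f([[213,580],[311,580]]),z+59.7,o)))
k=onz(c,f([[260.5,79],[260,213]]),94,o);print("keys",k.mean(0),np.degrees(np.arctan2(*(k[0]-k[1])[::-1])),np.linalg.norm(k[0]-k[1]))
s=onz(c,f([[158.5,22],[363,23],[354,217.5],[165,217]]),17,o);print("screws",s.mean(0),[np.degrees(np.arctan2(*(s[i]-s[j])[::-1])) for i,j in((1,0),(2,3),(0,3),(1,2))])
print("bore",onz(c,f([[260,148]]),84,o))
E
```

```text
slot corners tool xy [[30.36 -7.69]
 [29.96  8.66]]
nut near bottom [[21.57 -0.18]] top [[24.48 -0.16]] nut far [[-20.57  -0.15]]
bit sides [[-0.13 -6.51]
 [-0.11  6.27]]
keys [547.02823827 180.61638325] 64.8201707579084 55.542791497853315
screws [545.21856561 177.54089019] [np.float64(-25.218621669904966), np.float64(-25.06913600438092), np.float64(64.85404278514062), np.float64(64.46620549223444)]
bore [[545.96732013 178.66154571]]
```

Request:
move_arm:
  motion: "35 0.0088 -0.002 0.03 0 0 -0.016;35 0.0088 -0.002 0.08 0 0 -0.016;35 0.0088 -0.002 0.14 0 0 -0.016;35 0.0088 -0.002 0.182 0 0 -0.016;35 0.0088 -0.002 0.182 0 0 -0.016"

```text
time_s: 19.45
tool_pos: [545.2, 178.3, 117.4]
eef_rot: [0.839, 0.544, -0.002, -0.0]
ft_force: [0.3, 0.1, -6.6]
opening: 47.5
gripper_force: 96.2
```

Request:
move_arm:
  motion: "35 0 0 0 0 0 0;35 0 0 0 0 0 0;35 0 0 0 0 0 0;35 0 0 0 0 0 0;35 0 0 0 0 0 0"

```text
time_s: 20.08
tool_pos: [546.4, 179.3, 119.8]
eef_rot: [0.838, 0.545, 0.0, 0.0]
ft_force: [0.4, -0.2, -7.0]
opening: 47.7
gripper_force: 96.2
```

```bash
python3 - <<'E'
from workcell import env
from h import *
print(to(env.get_obs(),[545.5,178.7,103.3],-23.95))
E
```

```text
('pos', array([546.4, 179.3, 119.8]), 'yaw', np.float64(-23.96), 'q7', np.float64(-0.54), 'shift', array([-0.0012, -0.0007,  0.0206]), 'turn', array([ 0.0001, -0.0001, -0.0002]), 'F', array([ 0.4, -0.2, -7. ]), 'op', 47.7)
```

No contact yet; lowering gently.

Request:
move_arm:
  motion: "35 -0.0012 -0.0006 0.003 0 0 0;35 -0.0012 -0.0006 0.007 0 0 0;35 -0.0012 -0.0006 0.01 0 0 0;35 -0.0012 -0.0006 0.013 0 0 0;35 -0.0012 -0.0006 0.013 0 0 0"

```text
time_s: 20.7
tool_pos: [546.0, 179.3, 109.2]
eef_rot: [0.838, 0.545, 0.001, -0.0]
ft_force: [2.5, 6.5, -6.1]
opening: 47.8
gripper_force: 96.4
```

Request:
move_arm:
  motion: "35 0 0 0.002 0 0 0;35 0 0 0.004 0 0 0;35 0 0 0.006 0 0 0;35 0 0 0.006 0 0 0;35 0 0 0.006 0 0 0"

```text
time_s: 21.32
tool_pos: [546.6, 180.4, 105.1]
eef_rot: [0.838, 0.545, 0.002, -0.0]
ft_force: [4.2, 10.2, 0.0]
opening: 47.3
gripper_force: 97.1
```

Request:
move_arm:
  motion: "35 0.002 0 0 0 0 0;35 0.002 0 0.002 0 0 0;35 0.002 0 0.003 0 0 0;35 0.002 0 0.003 0 0 0;35 0.002 0 0.003 0 0 0"

```text
time_s: 21.95
tool_pos: [547.1, 181.1, 104.0]
eef_rot: [0.838, 0.545, 0.001, -0.0]
ft_force: [-5.3, 4.8, 30.6]
opening: 47.6
gripper_force: 100.3
```

Request:
move_arm:
  motion: "75 0 0 -0.002 0 0 0;75 0 0 -0.002 0 0 0;75 0 0 -0.002 0 0 0;75 0 0 -0.04 0 0 0;75 0 0 -0.11 0 0 0"

```text
time_s: 22.58
tool_pos: [545.3, 179.6, 189.5]
eef_rot: [0.839, 0.545, -0.002, -0.0]
ft_force: [-0.0, -0.5, -0.3]
opening: 74.6
gripper_force: 0.0
```

Request:
move_arm:
  motion: "80 0 0 -0.06 0 0 0;80 0 0 -0.13 0 0 0;80 0 0 -0.13 0 0 0;80 0 0 -0.13 0 0 0;80 0 0 -0.13 0 0 0"

```text
time_s: 23.2
tool_pos: [545.8, 179.9, 292.9]
eef_rot: [0.839, 0.545, -0.001, -0.0]
ft_force: [0.5, -0.7, -0.7]
opening: 79.8
gripper_force: 0.0
```

```bash
python3 - <<'E'
from snap import *
o,c=snap("w11")
t=env.read_camera("top");s=env.read_camera("scene")
a=cv2.resize(c["color"][130:280,230:390],(480,450),interpolation=cv2.INTER_CUBIC)
q=cv2.resize(t["color"][160:330,380:540],(320,340),interpolation=cv2.INTER_CUBIC)
b=cv2.resize(s["color"][150:250,320:440],(320,260),interpolation=cv2.INTER_CUBIC)
im=np.zeros((600,800,3),np.uint8);im[:450,:480]=a;im[:340,480:]=q;im[340:,480:]=b
cv2.imwrite("pics/fin.png",im[:,:,::-1])
F=[545.5,178.6]
print("pred bit top, flange centre, nut top",proj(c,[F+[163],F+[101],F+[135]],o))
print("top preds",proj(t,[[551.3,-243,150],[472,-174.4,102]]))
E
```

```text
[545.77024834 179.93507196 292.87970616] 23.2 q7 -0.6371061039947742
pred bit top, flange centre, nut top [[311.51874118 229.60834583]
 [311.43093882 210.73323597]
 [311.4749348  220.18844519]]
top preds [[464.53781543 196.30048216]
 [426.21676658 238.94690093]]
```

View pics/fin.png

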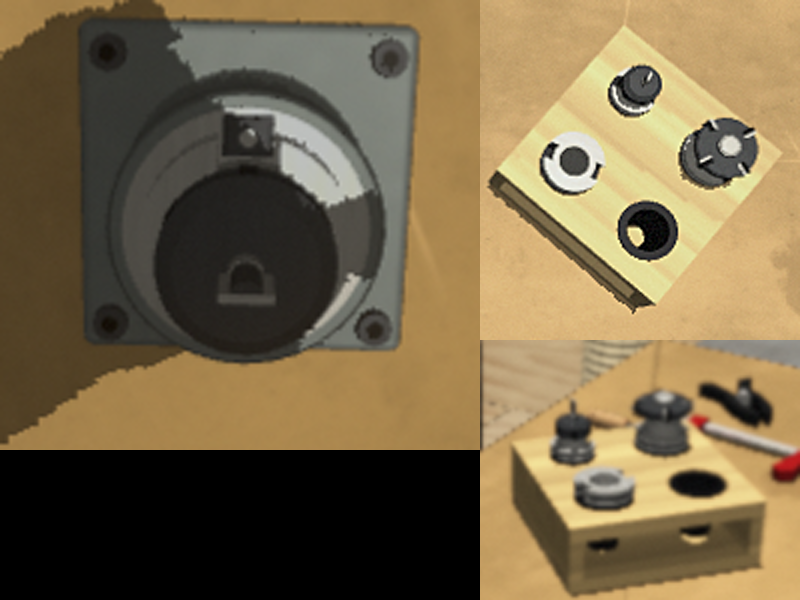

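The final picture shows the large holder upright in the fixture with a key in its slot at (248,135). The small holder is in the small socket at (637,90), the sleeve is in the large socket at (573,163), and the disc holder hasn't moved. Handing in.

```bash
python3 -c "
from workcell import env
print(env.close_job())"
```

```text
the job is handed in; nothing more can be done
None
```

The job is handed in (no verdict came back): the last pictures show the small holder in the small socket, the sleeve in the third large socket (`pot_c`), and the large holder upright in the fixture with its visible slot over its key; I judged full seating from the release height and contact force rather than measuring it afterwards.

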